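Clear the inspection stand and show the tall tube to its camera

TASK

The steel canister blocks the camera on the inspection stand: first lift it off, set it down upright on the middle of the round cork mat without dropping it, and let go. Then pull the tall tube out of the blue rack and hold it up in front of the leaning lit panel: cap up, parallel to the panel's slope, its middle 9 cm square out from the panel's centre, touching nothing but the gripper. Finish while still holding it there, motionless, and leave the short tubes and everything else where they stand.

Things in the scene. Friction and masses are not known exactly. Their poses are not given: they have to be found in the camera images.
- stand: fixed inspection stand: flat grey base 25 mm high, 160 mm wide (y), 300 mm long (x from -110 to +190 mm). Origin at bench height on its middle line; x points away from the robot (within 0.25 rad), z up. A tilted panel rises from the near part; a small camera on a post (x = 172 mm, 120 mm high) looks back at it. The canister starts on the flat top between them
- panel: lit white panel of the stand in a black frame, 150 x 150 x 11 mm, leaning back towards the robot, 30 degrees from vertical. Origin: centre of its lit face, 98 mm above the bench, at x = -78 mm of the stand. x: square out of the face (away from the robot, 30 degrees upward); z: up the slope; y: level across it. Top edge 163 mm above the bench
- view (a point): the point where the middle of the tube is to be shown: 90 mm square out from the centre of the panel's lit face (143 mm above the bench), in free air. No visible mark
- canister: steel lidded canister, round, 84 mm across, 82 mm high to its lid, with a rigid arched handle over it; about 0.3 to 0.55 kg. Origin: centre of its underside; z up. The handle's level bar runs along the canister's y
- handle (a point): middle of the handle's level bar, 125 mm above the canister's underside. The bar is round, 10 mm thick, 58 mm clear between its two uprights (which stand at y = +-34 mm); 38 mm of free air beneath it. Axes as the canister's
- mat: round cork mat, 156 mm across, 8 mm thick, fixed on the bench on one side of the stand (either side). Origin: centre of its underside
- rack: blue tube rack, fixed, 215 mm long (its x), 75 mm wide, 55 mm high, on the other side of the stand from the mat. Origin: centre of its underside. Three round holes, 32 mm across, in a row along its x at -65, 0 and +65 mm; their floor is 10 mm above the bench. It holds one tall and two short tubes in any order
- tall_tube: tall capped tube, 115 mm high: white body 29 mm across with slightly conical foot, orange cap 34 mm across and 20 mm high; 25 to 50 g. Origin: centre of its foot; z runs from foot to cap. Stands loosely in a rack hole, foot on the hole's floor, cap top 125 mm above the bench; pulls straight out
- tube_mid (a point): the tall tube's middle, on its axis, 57.5 mm from its foot and from the top of its cap
- short_a: short capped tube in the rack, 80 mm high, otherwise like the tall one. Origin: centre of its foot. Leave in place
- short_b: the second short capped tube in the rack, 80 mm high. Origin: centre of its foot. Leave in place
- bottle: amber bottle with black cap, 72 mm across, 150 mm high, on the left, near the robot. Origin: centre of its underside. Leave in place
- beaker: open glass beaker, 68 mm across, 85 mm high, beyond the mat. Origin: centre of its underside. Leave in place
- dishes: stack of three flat round dishes, 92 mm across, 42 mm high, beyond the rack. Origin: centre of its underside. Leave in place
- timer: small grey timer, 30 x 65 x 65 mm, on the robot's side of the stand. Origin: centre of its underside. Leave in place
- jar: white jar with black lid, 64 mm across, 66 mm high, on the robot's side, right of the middle. Origin: centre of its underside. Leave in place

How it is judged:
On the way, in this order (a step that is already met when the one before it is completed fails the run):
1. the canister is lifted clear of the stand, in the gripper (height (world z) of canister above 0.045 m and contact force between the fingers and canister above 0.5 N and contact force between canister and stand below 0.05 N), for 0.2 s.
2. the canister stands upright on the cork mat, centres within 40 mm, let go (horizontal distance between canister and mat below 0.04 m and height (world z) of canister between 0.004 and 0.014 m and angle between canister's own z axis and vertical below 0.1 rad and contact force between the fingers and canister below 0.1 N and linear speed of canister below 0.03 m/s), for 0.2 s.
3. the tall tube is out of the rack, in the gripper (height (world z) of tall_tube above 0.06 m and contact force between the fingers and tall_tube above 1 N and contact force between tall_tube and rack below 0.05 N), for 0.2 s.
At the end, for the whole second after the job is handed in: Tall tube held still in the gripper (over 1 N), touching nothing else, middle within 25 mm of the view point, axis within 0.19 rad of the panel's slope, cap up, foot over 50 mm above the bench; canister upright, let go, at rest on the cork mat, centres within 40 mm (all of step 2 and distance between tube_mid and view below 0.025 m and angle between the z axis of tall_tube and the z axis of panel, either way round below 0.19 rad and angle between tall_tube's own z axis and vertical below 0.9 rad and contact force between the fingers and tall_tube above 1 N and linear speed of tall_tube below 0.03 m/s and height (world z) of tall_tube above 0.05 m and contact force between tall_tube and stand below 0.05 N and contact force between tall_tube and rack below 0.05 N and contact force between tall_tube and canister below 0.05 N); the arm keeps its last pose, push and grip.
It fails at once if the canister is tipped over (angle between canister's own z axis and vertical above 0.6 rad).
It fails at once if the canister is dropped (falls freely faster than 0.6 m/s) (linear speed of canister above 0.6 m/s and contact force between the fingers and canister below 0.1 N).
It fails at once if a short tube is taken out or moved more than 25 mm (distance of any of short_a, short_b from where it was at the start of the episode above 0.025 m).
It fails at once if another bystander is moved more than 30 mm (distance of any of bottle, beaker, dishes, timer, jar from where it was at the start of the episode above 0.03 m).
It fails at once if another bystander is knocked over (angle between any of bottle, beaker, dishes, timer, jar's own z axis and vertical above 0.5 rad).
It also fails if it takes over 56 s, if anything falls off the work surface, if the arm or the gripper's body presses on something with over 40 N, if the wrist force passes 120 N, or if a joint passes its speed limit or range.

ROBOT

A 6-joint arm with a two-finger parallel gripper is mounted at the origin on the work surface. World frame = base frame: x ahead of the robot, y to its left, z up, the work surface at z = 0. Lengths are in m, angles in rad, forces in N, time in s.
With the tool pointing down it reaches from about 0.275 to 0.75 m from the base axis. Payload 10.2 kg.
Tool frame: the origin (TCP) lies between the finger pads; the fingertips stand 14 mm ahead of it and the grasp point (between the pads) lies 5 mm behind it (r.finger_overhang is the distance from the TCP to the fingertips, in m); z points along the fingers, y is the line along which they close (so a half turn about z gives the same grasp; the last joint's range is limited). The gripper opens to 85 mm and grips with 20 to 120 N. Pads are 22 mm wide; open, the fingers measure 114 mm over their backs; the gripper's body (76 mm by 85 mm) begins 54 mm behind the grasp point. The pads swing forward as they close: fully open they stand 13 mm farther back than shut.
Start: joints at [1.044, 0.313, 1.498, -0, 1.331, -0.223], TCP at [0.157, 0.501, 0.218] pointing down, gripper open.
Joint ranges: [-2.94, 2.94], [-0.97, 2.17], [0.19, 2.56], [-1.23, 4.37], [0.02, 3.11], [-2.88, 2.88]. Speed limits (rad/s): [2.39, 2.39, 3.01, 3.14, 3.14, 3.14].

INTERFACE

Orientations are given as a rotation vector (axis times angle).
In Python, from cell import r, grab_frame, get_calibration, nets gives the robot as it stands.
- The arm moves only by the tool step_arm, never from a script. Its argument "targets" is a list of rows, each a list of 7 numbers: the shift along the tool's x, y, z in cm, then the turn, a rotation vector about the tool's x, y, z in rad, then the closure, from -1 (fully open) to 1 (shut). In form: [[tx, ty, tz, ax, ay, az, hand], ...]. A call has 1 to 8 rows; each row is the pose to reach, as a shift and turn from the pose commanded when the call began, along the tool's axes at that moment; what a row does not reach only later rows make up. A row lasts 1/10 s, in which the tool goes at most 50 mm and 8.59 degrees, less where a joint would pass 70% of its speed; a pose out of reach is approached as far as the arm can. A call with a gripper value outside its range is refused whole. The fingers move at their own pace and stop on an object; "grip_force" is the grip in N (left out, the last holds). Time passes only in rows, so rows that repeat a pose let the fingers close. It gives the time, the measured TCP pose, the force, the opening and the grip force at its end, in the units of the state.
- r.get_obs(): the state, without advancing time (a new reading comes with each control period).
- grab_frame(name): name is "scene" or "top"; returns the picture (384x512x3 uint8, blue, green, red); there is no depth.
- get_calibration(name): a dict with "camera_matrix" (3x3 intrinsics, pixels), "k1" (the pictures are not rectified: a ray, as slopes to the right and down, at radius r is drawn at 1 + k1 r^2 times it, then the intrinsics apply), "R" (3x3) and "t" (3): a world point X has camera coordinates R X + t. Camera axes: x right, y down, z forward; pixel columns grow to the right and rows downward; lengths in m; the calibration is good to about 2 mm. A picture is of the moment at which its call begins. get_calibration takes no time and is no camera call.
- r.hand_in(): hands the job in; it is judged then, once.
Trained networks look in the newest picture that a camera, given by its name, has taken for a name from the list of things; names that differ only in an ending like _2 or _b are one class to them, and where a whole thing is asked for, a point or a joint stands for the part that bears it (a point fixed in the world has none). Each returns a list of dicts, best first, with "confidence" (0 to 1); they miss things now and then, are a little off and sometimes report something else, mostly with a low value. They report only what shows in the picture. A call takes as long as a camera call.
- nets.search_frame(camera, query): "uv" ([column, row] in pixels, amid what is visible of it).
- nets.landmark_of(camera, query): "uv" ([column, row] in pixels: a listed point, or the origin of a listed thing).
The state is a dict: "time": time; "joint_pos": joint angles; "qd": joint speeds; "effort": joint torques, N m; "eef_pos": TCP position; "orientation": TCP orientation; "ft_force": force on the tool from outside, world axes, zero at the start; "moment": the same for the moment, N m; "opening": opening from 0.0 (shut) to 1.0 (fully open); "gripper_force": force on a finger pad.
Only numpy, scipy, OpenCV 4.12 (cv2) and the standard library are available. Lean on these libraries where they do the work, as an engineer would, in place of code of your own. Each camera call takes 0.05 s, during which the arm holds its last target. There are 200 camera calls.

## Working session

There is one attempt and no reset: what is moved stays moved. The work goes in short steps, Python scripts to look and compute and a tool call to move; the robot and the scene stay as the last step left them, time stands still between calls to the robot, and variables do not carry over. Pictures are saved under pics/ and viewed, at most 10 in all, crops included, and the job is handed in when it is done.

Besides the shell and the picture viewer there is one more tool, called after "Call:" in YAML: its name, and indented under it one key for each argument. step_arm: Moves the arm, as the interface text tells. Its arguments: {"type":"object","properties":{"targets":{"type":"array"},"grip_force":{"type":"number"}},"required":["targets"]}

```bash
mkdir -p pics
cat > h.py <<'E'
import numpy as np, cv2
from scipy.spatial.transform import Rotation as Ro
from cell import r, grab_frame, get_calibration, nets
def ray(cam,uv):
    c=get_calibration(cam);K=np.array(c["camera_matrix"]);k=c["k1"];R=np.array(c["R"]);t=np.array(c["t"])
    p=cv2.undistortPoints(np.array([[uv]],float),K,np.array([k,0,0,0,0.]))[0,0]
    return -R.T@t, R.T@np.array([p[0],p[1],1])
def atz(cam,uv,z):
    o,d=ray(cam,uv); return o+d*(z-o[2])/d[2]
def proj(cam,X):
    c=get_calibration(cam)
    return cv2.projectPoints(np.array(X,float).reshape(-1,1,3),cv2.Rodrigues(np.array(c["R"],float))[0],np.array(c["t"],float),np.array(c["camera_matrix"],float),np.array([c["k1"],0,0,0,0.]))[0][:,0]
def tri(u1,u2):
    (o1,d1),(o2,d2)=ray("scene",u1),ray("top",u2)
    A=np.c_[d1,-d2];s=np.linalg.lstsq(A,o2-o1,rcond=None)[0]
    a,b=o1+s[0]*d1,o2+s[1]*d2
    return (a+b)/2,np.linalg.norm(a-b)
E
python3 - <<'E'
from h import *
for c in("scene","top"):
    cv2.imwrite(f"pics/{c}0.png",cv2.resize(grab_frame(c),(768,576)))
    k=get_calibration(c);print(c,np.round(-np.array(k["R"]).T@k["t"],3))
Z=dict(stand=0,panel=.098,canister=0,handle=None,mat=0,rack=0,tall_tube=.01,tube_mid=.0675,short_a=.01,bottle=0,beaker=0,dishes=0,timer=0,jar=0)
for n,z in Z.items():
    for c in("top","scene"):
        for d in nets.landmark_of(c,n)[:3]:
            if d["confidence"]>.2: print(n,c,np.round(d["uv"],1),round(d["confidence"],2),None if z is None else np.round(atz(c,d["uv"],z),3))
o=r.get_obs();print(o["time"],o["orientation"],o["opening"])
E
```

```text
scene [1.024 0.428 0.96 ]
top [0.259 0.025 1.358]
stand top [267.  150.4] 0.8 [0.639 0.035 0.   ]
stand scene [214.7 262.2] 0.78 [0.641 0.036 0.   ]
stand scene [199.1 235.6] 0.35 [ 0.606 -0.049  0.   ]
stand scene [214.1 228.4] 0.31 [ 0.564 -0.033 -0.   ]
panel top [269.  169.7] 0.6 [0.559 0.03  0.098]
panel scene [233.5 220. ] 0.95 [0.562 0.035 0.098]
canister top [270.9 133.3] 0.64 [0.689 0.024 0.   ]
canister top [379.  138.4] 0.34 [ 0.67  -0.281  0.   ]
canister scene [200.9 265.5] 0.83 [0.669 0.014 0.   ]
handle top [270.4 121.5] 0.89 None
handle scene [200.6 234.6] 0.76 None
mat top [389.3 200.6] 0.74 [ 0.491 -0.3    0.   ]
mat top [163.2 180.6] 0.69 [0.555 0.327 0.   ]
mat scene [159.7 173.9] 0.94 [ 0.516 -0.286  0.   ]
rack top [170.8 207.9] 0.9 [0.477 0.304 0.   ]
rack scene [338.6 276.2] 0.59 [0.48  0.303 0.   ]
tall_tube top [165.5 182.6] 0.75 [0.547 0.319 0.01 ]
tall_tube scene [330.1 296.5] 0.87 [0.545 0.315 0.01 ]
tall_tube scene [158.6 174.7] 0.73 [ 0.526 -0.279  0.01 ]
tube_mid top [162.5 180.2] 0.54 [0.541 0.314 0.068]
tube_mid top [169.3 205. ] 0.54 [0.474 0.294 0.
[... 560 characters left out ...]
 0.332 0.   ]
beaker scene [121.4 205.8] 0.61 [ 0.666 -0.285 -0.   ]
beaker scene [198.3 237.4] 0.61 [ 0.611 -0.047  0.   ]
dishes top [138.9 268. ] 0.69 [0.313 0.387 0.   ]
dishes top [154.9 148.1] 0.55 [0.65  0.354 0.   ]
dishes top [271.5 152.1] 0.45 [0.634 0.023 0.   ]
dishes scene [322.7 341.1] 0.95 [0.643 0.357 0.   ]
dishes scene [340.9 276.4] 0.28 [0.477 0.307 0.   ]
timer top [258.9 234.7] 0.6 [0.401 0.06  0.   ]
timer scene [281.4 209. ] 0.87 [0.398 0.072 0.   ]
timer scene [161.  174.1] 0.53 [ 0.514 -0.283  0.   ]
jar top [333.3 245. ] 0.88 [ 0.371 -0.142  0.   ]
jar top [154.2 151.1] 0.41 [0.641 0.356 0.   ]
1.5 [ 4.75311668e-01  3.10540670e+00 -9.71952111e-06] 0.9963998346050825
```

View pics/scene0.png

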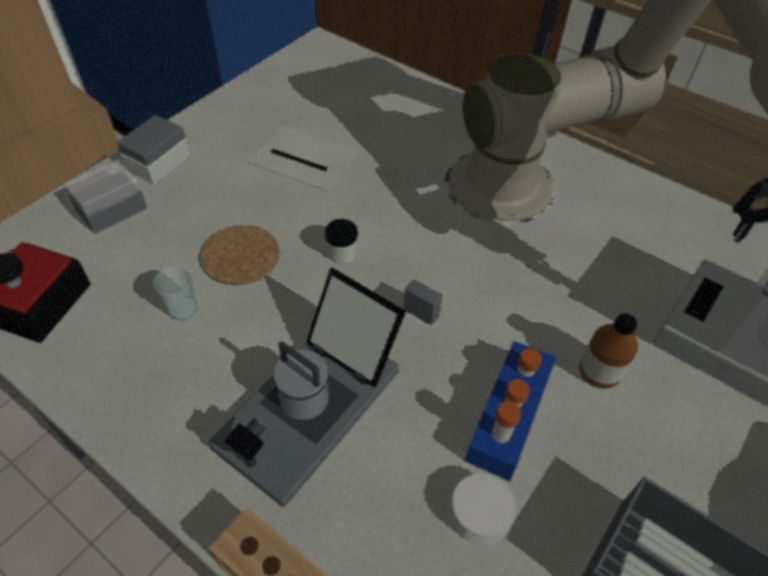

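View pics/top0.png

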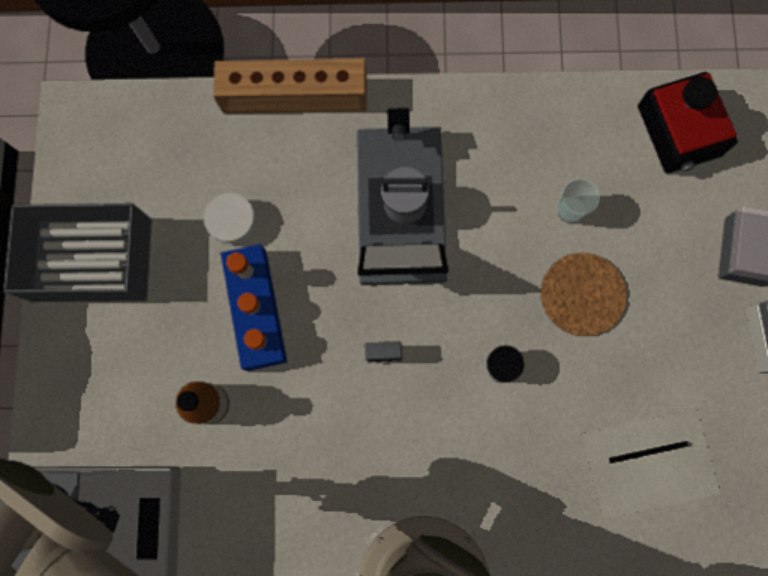

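The scene view shows the canister at (300,385) between the panel and camera post, the mat at (240,253), and the rack with the tall tube at its far end (507,420). The top view agrees: handle bar (405,184), mat (584,294), tall tube cap (237,262). Next I'll fit the poses and check them with an overlay.

```bash
cat > fit.py <<'E'
from h import *
from scipy.optimize import least_squares
def stand_T(p):
    c,s=np.cos(p[2]),np.sin(p[2]); return np.array([[c,-s,0],[s,c,0],[0,0,1.]]),np.array([p[0],p[1],0])
a=np.radians(30)
def panelpt(y,z): return np.array([-.078,0,.098])+y*np.array([0,1,0])+z*np.array([-np.sin(a),0,np.cos(a)])
E
python3 - <<'E'
from fit import *
ims={c:grab_frame(c) for c in("scene","top")}
# mat by colour
for c in ims:
    hsv=cv2.cvtColor(ims[c],cv2.COLOR_BGR2HSV)
    m=cv2.inRange(hsv,(5,70,60),(20,255,255)); n,l,st,ce=cv2.connectedComponentsWithStats(m)
    i=[i for i in range(1,n) if st[i,4]>400]
    for j in i: print("orange",c,st[j],ce[j],atz(c,ce[j],.008))
    m=cv2.inRange(hsv,(3,150,90),(14,255,255)); n,l,st,ce=cv2.connectedComponentsWithStats(m)
    for j in range(1,n):
        if st[j,4]>40: print("cap?",c,st[j],np.round(ce[j],1),np.round(atz(c,ce[j],.125),3),np.round(atz(c,ce[j],.09),3))
# stand: hand-read corners (px at 768 wide)
far=[np.array([358,129.])/1.5,np.array([441,128.])/1.5]
A,B=[atz("top",u,.025) for u in far]; print("far corners",A,B,np.linalg.norm(A-B),"yaw",np.arctan2(A[0]-B[0],A[1]-B[1]))
h=tri(nets.landmark_of("scene","handle")[0]["uv"],nets.landmark_of("top","handle")[0]["uv"]);print("handle",h)
for c,u in(("top",nets.landmark_of("top","handle")[0]["uv"]),("scene",nets.landmark_of("scene","handle")[0]["uv"])):print(atz(c,u,.15))
t=cv2.resize(ims["top"][75:195,225:315],None,fx=6,fy=6,interpolation=cv2.INTER_CUBIC)[:600]
s=cv2.resize(ims["scene"][165:345,130:280],None,fx=4,fy=4,interpolation=cv2.INTER_CUBIC)[:600]
t=cv2.resize(ims["top"][78:198,230:310],None,fx=5,fy=5,interpolation=cv2.INTER_CUBIC)
s=cv2.resize(ims["scene"][170:320,140:240],None,fx=4,fy=4,interpolation=cv2.INTER_CUBIC)
s=cv2.resize(ims["scene"][175:335,140:270],None,fx=3.0,fy=3.75,interpolation=cv2.INTER_CUBIC)
cv2.imwrite("pics/crop1.png",np.hstack([t,s]))
E
```

```text
orange scene [   0    0   79  148 7005] [27.58943612 75.00799429] [ 0.4792518  -0.98709498  0.008     ]
orange scene [ 377   55  135   79 4275] [461.5974269   94.52678363] [-0.39322399  0.28035145  0.008     ]
orange scene [ 133  150   53   40 1647] [159.42380085 169.51973285] [ 0.50863926 -0.29340817  0.008     ]
orange scene [331 253  22  33 407] [341.45700246 269.14004914] [0.46289854 0.29934465 0.008     ]
orange scene [ 139  338   78   46 1743] [171.75444636 366.44061962] [0.89201423 0.13166075 0.008     ]
cap? scene [418 224   6  13  52] [420.8 229.7] [0.326 0.408 0.125] [0.297 0.407 0.09 ]
cap? scene [348 233  13  15 133] [354. 239.] [0.446 0.298 0.125] [0.422 0.293 0.09 ]
cap? scene [332 253  20  32 315] [342.1 268.2] [0.529 0.315 0.125] [0.508 0.31  0.09 ]
orange top [ 142   38  103   37 3145] [194.04864865  55.87281399] [0.92672857 0.24650553 0.008     ]
orange top [ 360  168   58   56 2539] [388.73572273 195.75541552] [ 0.50334385 -0.29718555  0.008     ]
cap? top [151 169  13  12 119] [157.  174.3] [0.544 0.316 0.125] [0.552 0.324 0.09 ]
cap? top [361 169  53  54 922] [385.5 195.4] [ 0.483 -0.261  0.125] [ 0.49  -0.269  0.09 ]
cap? top [388 183   9  12  41] [392.1 188.8] [ 0.5   -0.279  0.125] [ 0.507 -0.287  0.09 ]
cap? top [401 192  16  28 129] [409.8 205.2] [ 0.458 -0.32   0.125] [ 0.463 -0.33   0.09 ]
cap? top [159 196  12  12 112] [164.4 201.2] [0.474 0.295 0.125] [0.481 0.303 0.09 ]
cap? top [163 220  12  12 117] [168.6 225.3] [0.413 0.282 0.125] [0.418 0.29  0.09 ]
far corners [0.82302072 0.1140901  0.025     ] [ 0.82228381 -0.04344498  0.025     ] 0.15753680916043417 yaw 0.004677692522709457Traceback (most recent call last):
  File "<stdin>", line 15, in <module>
IndexError: list index out of range
```

Run:
```python
from fit import *
ims={c:grab_frame(c) for c in("scene","top")}
hu=(270.4,121.5);su=(200.6,234.6)
print("handle tri",tri(su,hu),atz("top",hu,.15),atz("scene",su,.15))
p=(.637,.0355,.005);R,t=stand_T(p)
can=np.array([.0,0,0])
def draw(c,im,x0,y0,fx,fy):
    L=[]
    for z in(.025,):L.append([(-.11,-.08,z),(.19,-.08,z),(.19,.08,z),(-.11,.08,z),(-.11,-.08,z)])
    L.append([panelpt(y,z) for y,z in((-.075,-.075),(.075,-.075),(.075,.075),(-.075,.075),(-.075,-.075))])
    for l in L:
        q=proj(c,[R@np.array(x)+t for x in l]); q=np.int32(((q-[x0-.5,y0-.5])*[fx,fy]).round())
        cv2.polylines(im,[q],False,(0,255,0),1)
    return im
t_=cv2.resize(ims["top"][78:198,230:310],None,fx=5,fy=5,interpolation=cv2.INTER_CUBIC)
s=cv2.resize(ims["scene"][175:335,140:270],None,fx=3.0,fy=3.75,interpolation=cv2.INTER_CUBIC)
cv2.imwrite("pics/crop1.png",np.hstack([draw("top",t_,230,78,5,5),draw("scene",s,140,175,3,3.75)]))
```

```text
handle tri (array([0.669859  , 0.02658148, 0.15458714]), np.float64(0.004285755845595593)) [0.67269125 0.0248013  0.15      ] [0.66687983 0.02627818 0.15      ]
```

View pics/crop1.png

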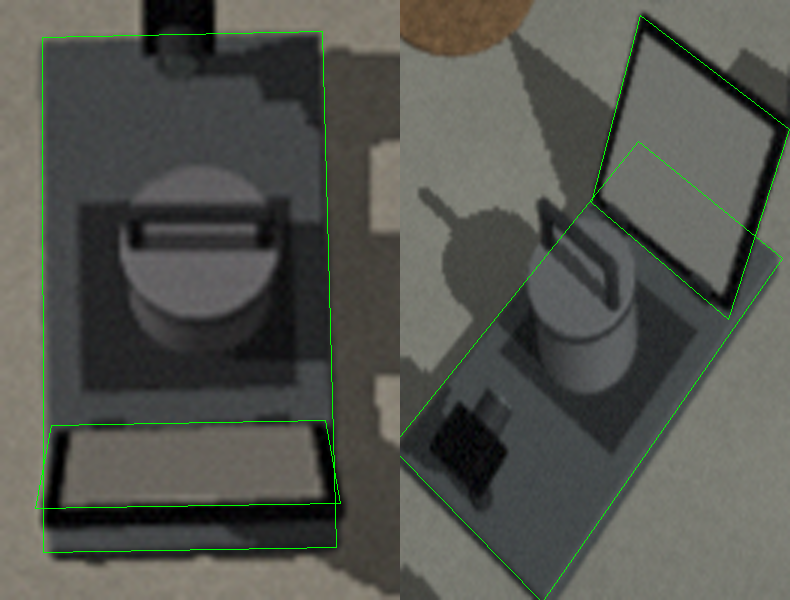

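The overlay fits: stand origin is about (0.637, 0.0355) with yaw ≈ 0. The handle bar runs along y at about (0.671, 0.026, 0.150), the mat is at (0.505, -0.296) and the tall tube at (0.545, 0.317).

```bash
cat >> h.py <<'E'
def plan(pos,z=(0,0,-1),y=None,n=1):
    o=r.get_obs();R0=Ro.from_rotvec(o["orientation"]);p=np.array(o["eef_pos"])
    z=np.array(z,float);z/=np.linalg.norm(z)
    if y is None: R1=R0
    else:
        y=np.array(y,float);y-=z*(y@z);y/=np.linalg.norm(y);R1=Ro.from_matrix(np.c_[np.cross(y,z),y,z])
    d=R0.inv().apply(np.array(pos)-p)*100;a=(R0.inv()*R1).as_rotvec()
    print("t",round(o["time"],2),"at",np.round(p,4),"q",np.round(o["joint_pos"],2),"F",np.round(o["ft_force"],1),"op",round(o["opening"],3),"gf",round(o["gripper_force"],1))
    print("row",np.round(d,2),np.round(a,3))
E
python3 -c "
from h import *
plan((.671,.026,.25),y=(1,0,0))"
```

```text
t 1.8 at [0.1571 0.501  0.2177] q [ 1.04  0.31  1.5  -0.    1.33 -0.22] F [-0.   0.5  0.6] op 1.0 gf 0.0
row [-63.25 -29.95  -3.23] [0.    0.    1.267]
```

Call:
step_arm:
  targets:
    - [-4,-2,-3,0,0,0.1,-1]
    - [-11,-5,-3.2,0,0,0.22,-1]
    - [-18,-8.5,-3.2,0,0,0.36,-1]
    - [-25,-12,-3.2,0,0,0.5,-1]
    - [-32,-15,-3.2,0,0,0.64,-1]
    - [-39,-18.5,-3.2,0,0,0.78,-1]
    - [-45,-21,-3.2,0,0,0.9,-1]
    - [-50,-23.5,-3.2,0,0,1.0,-1]

```text
time: 2.6
eef_pos: [0.4465, 0.2343, 0.2498]
orientation: [1.912, 2.492, 0.001]
ft_force: [0.2, 0.8, 0.6]
opening: 1.002
gripper_force: 0.0
```

```bash
python3 -c "
from h import *
plan((.671,.026,.25),y=(1,0,0))"
```

```text
t 2.6 at [0.4465 0.2343 0.2498] q [ 0.25  0.24  1.5   0.    1.39 -0.01] F [0.2 0.8 0.6] op 1.002 gf 0.0
row [-2.594e+01  1.629e+01 -2.000e-02] [ 0.001 -0.     0.262]
```

Call:
step_arm:
  targets:
    - [-4,2.5,0,0,0,0.04,-1]
    - [-8,5,0,0,0,0.08,-1]
    - [-12,7.5,0,0,0,0.12,-1]
    - [-16,10,0,0,0,0.16,-1]
    - [-20,12.5,0,0,0,0.2,-1]
    - [-23.5,14.8,0,0,0,0.24,-1]
    - [-25.94,16.3,0,0,0,0.262,-1]
    - [-25.94,16.3,0,0,0,0.262,-1]

```text
time: 3.4
eef_pos: [0.6723, 0.0258, 0.2478]
orientation: [-2.22, -2.222, 0.002]
ft_force: [0.1, -0.2, -0.1]
opening: 1.003
gripper_force: 0.0
```

```bash
python3 -c "
from h import *
plan((.671,.026,.144),y=(1,0,0))
for c in('top','scene'):
    cv2.imwrite(f'pics/{c}1.png',grab_frame(c)) 
    print(nets.landmark_of(c,'handle')[:1])
a=cv2.imread('pics/scene1.png')[150:300,130:330];cv2.imwrite('pics/c2.png',cv2.resize(a,None,fx=4,fy=4,interpolation=cv2.INTER_CUBIC))
"
```

```text
t 3.4 at [0.6723 0.0258 0.2478] q [-0.14  0.65  0.91 -0.    1.58 -0.14] F [ 0.1 -0.2 -0.1] op 1.003 gf 0.0
row [ 0.02 -0.12 10.38] [-0.001  0.     0.001]
[]
[{'uv': [198.3, 234.7], 'confidence': 0.63}]
```

View pics/c2.png

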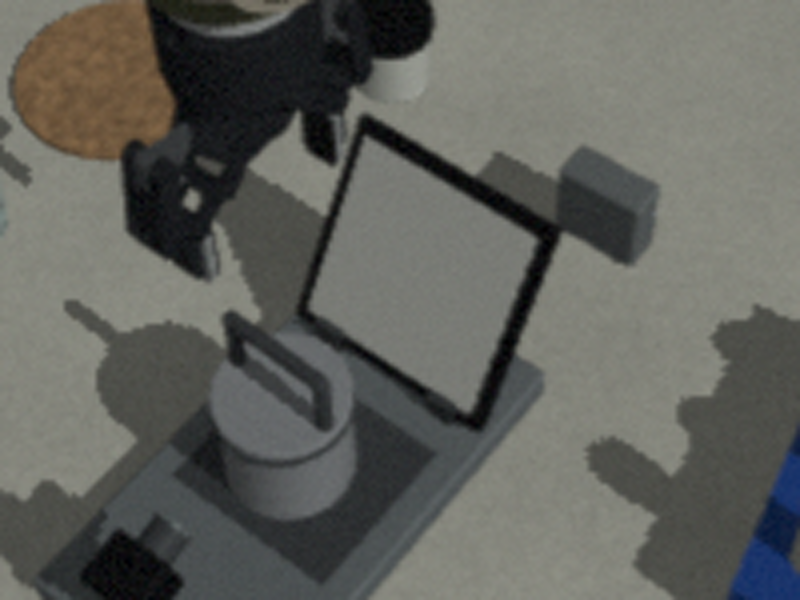

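The open fingers are above the canister, with the bar between them (crop bar mid (276,350)) and clear of the panel. Going down now.

Call:
step_arm:
  targets:
    - [0,-0.1,2,0,0,0,-1]
    - [0,-0.1,4,0,0,0,-1]
    - [0,-0.1,6,0,0,0,-1]
    - [0,-0.1,7.5,0,0,0,-1]
    - [0,-0.1,9,0,0,0,-1]
    - [0,-0.1,10,0,0,0,-1]
    - [0,-0.1,10.4,0,0,0,-1]
    - [0,-0.1,10.4,0,0,0,-1]

```text
time: 4.4
eef_pos: [0.6696, 0.0292, 0.1457]
orientation: [-2.215, -2.227, 0.0]
ft_force: [-0.2, -0.3, 0.3]
opening: 0.997
gripper_force: 0.0
```

Call:
step_arm:
  targets:
    - [0,0,0,0,0,0,0.3]
    - [0,0,0,0,0,0,0.6]
    - [0,0,0,0,0,0,0.8]
    - [0,0,0,0,0,0,1]
    - [0,0,0,0,0,0,1]
    - [0,0,0,0,0,0,1]
    - [0,0,0,0,0,0,1]
    - [0,0,0,0,0,0,1]
  grip_force: 80

```text
time: 5.2
eef_pos: [0.6698, 0.0288, 0.1455]
orientation: [-2.216, -2.227, 0.0]
ft_force: [0.8, -0.4, 0.6]
opening: 0.0
gripper_force: 0.0
```

```bash
python3 -c "
from h import *
plan((.671,.026,.144),y=(1,0,0))
for c in('top','scene'):
    cv2.imwrite(f'pics/{c}2.png',grab_frame(c)) 
    print(nets.landmark_of(c,'handle')[:2],nets.landmark_of(c,'canister')[:2])
a=cv2.resize(cv2.imread('pics/scene2.png')[165:290,130:230],None,fx=4,fy=4,interpolation=cv2.INTER_CUBIC);b=cv2.resize(cv2.imread('pics/top2.png')[75:200,220:320],None,fx=4,fy=4,interpolation=cv2.INTER_CUBIC);cv2.imwrite('pics/c3.png',np.hstack([a,b]))
"
```

```text
t 5.2 at [0.6698 0.0288 0.1455] q [-0.13  0.69  1.1  -0.    1.35 -0.14] F [ 0.8 -0.4  0.6] op 0.0 gf 0.0
row [-0.28  0.12  0.15] [-0.     0.     0.005]
[] [{'uv': [378.7, 141.2], 'confidence': 0.47}]
[{'uv': [198.6, 234.7], 'confidence': 0.7}] [{'uv': [202.4, 265.1], 'confidence': 0.6}, {'uv': [223.8, 169.4], 'confidence': 0.32}]
```

View pics/c3.png

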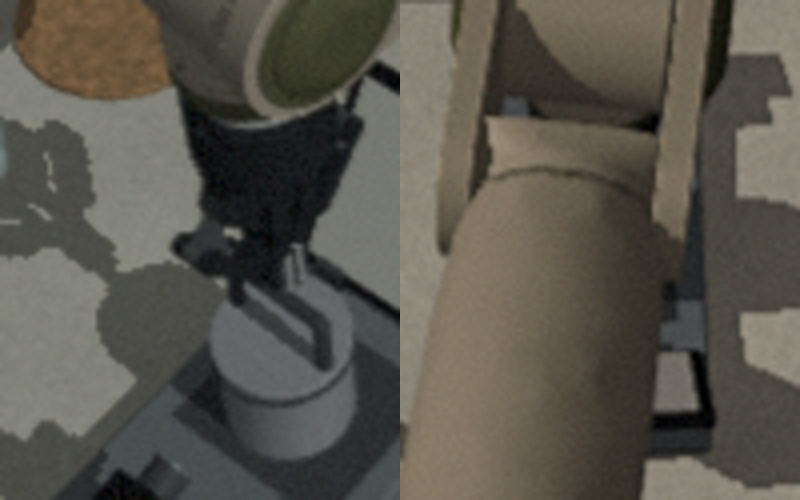

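```bash
python3 -c "
from h import *
o=r.get_obs();p=np.array(o['eef_pos'])
for dz in(.005,0,-.014):
    q=proj('scene',p+[0,0,dz])[0];print(dz,q,(q-[130,165])*4)
for e in((236,288),(322,325),(238,303),(325,345)): print(e,atz('scene',(130+e[0]/4-.4,165+e[1]/4-.4),.15))
for X in((.67,0,.15),(.67,.058,.15),(.69,0,.15),(.69,.058,.15)):print(X,(proj('scene',X)[0]-[130,165])*4,(proj('top',X)[0]-[230,78])*5)
"
```

```text
0.005 [200.54657825 235.93141896] [282.18631301 283.72567583]
0 [200.71426878 237.15033579] [282.85707512 288.60134318]
-0.014 [201.17659265 240.51162833] [284.70637061 302.04651332]
(236, 288) [0.68743268 0.00882181 0.15      ]
(322, 325) [0.67587787 0.06234281 0.15      ]
(238, 303) [0.69399067 0.01642317 0.15      ]
(325, 345) [0.68445499 0.0719937  0.15      ]
(0.67, 0, 0.15) [244.00229791 257.81294049] [250.91776858 221.84399939]
(0.67, 0.058, 0.15) [321.47319914 312.06123358] [136.72601419 223.51396322]
(0.69, 0, 0.15) [219.65561185 281.19332924] [250.33501381 184.36304912]
(0.69, 0.058, 0.15) [297.38971639 336.57104833] [136.49990981 186.06911353]
```

```bash
python3 -c "
from h import *
for s in(-.0425,.0425):
  for y in (-.011,.011):
    q=proj('scene',(.6723+s,.0258+y,.247))[0];print(s,y,(q-[130,150])*4)
a=cv2.resize(cv2.imread('pics/scene2.png')[205:265,175:235],None,fx=10,fy=10,interpolation=cv2.INTER_CUBIC)
a=cv2.convertScaleAbs(a,alpha=2,beta=10);cv2.imwrite('pics/c4.png',a)
"
```

```text
-0.0425 -0.011 [299.29641801 180.34714541]
-0.0425 0.011 [330.74143986 200.72980924]
0.0425 -0.011 [187.41665165 283.6420358 ]
0.0425 0.011 [219.34723363 306.03651847]
```

View pics/c4.png

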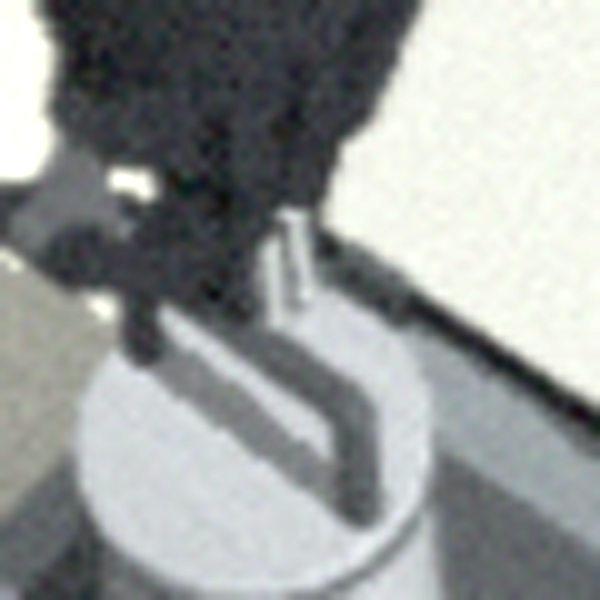

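The crop shows the shut fingers hovering above and behind the bar, about 6 px higher than the TCP pose implies (tips near (290,315), bar near (290,345)). I'll check this with both cameras before regrasping.

```bash
python3 -c "
from h import *
print(r.finger_overhang,r.get_obs()['joint_pos'],r.get_obs()['eef_pos'])
R=Ro.from_rotvec([.4753,3.1054,0]).as_matrix();p=np.array([.157,.501,.2178])
A=[]
for c,im,x0,y0 in(('scene','pics/scene0.png',452,110),('top','pics/top0.png',30,290)):
    a=cv2.resize(cv2.imread(im),(512,384))[y0:y0+80,x0:x0+60]
    a=cv2.convertScaleAbs(cv2.resize(a,None,fx=6,fy=6,interpolation=cv2.INTER_CUBIC),alpha=2)
    for dz,col in((.001,(0,255,0)),(-.03,(0,0,255))):
      for s in(-.0425,.0425):
        q=[ (proj(c,p+R@np.array([x,s,dz]))[0]-[x0-.5,y0-.5])*6 for x in(-.011,.011)]
        cv2.line(a,tuple(map(int,q[0])),tuple(map(int,q[1])),col,2);print(c,dz,s,np.round(q))
    A.append(a)
cv2.imwrite('pics/c5.png',np.hstack(A))
"
```

```text
0.014 [-1.31348438e-01  6.93897587e-01  1.09547241e+00  7.47721741e-06
  1.35219180e+00 -1.36335400e-01] [0.66983219 0.02882158 0.14554343]
scene 0.001 -0.0425 [[200. 365.]
 [236. 341.]]
scene 0.001 0.0425 [[399. 507.]
 [435. 481.]]
scene -0.03 -0.0425 [[237. 310.]
 [273. 286.]]
scene -0.03 0.0425 [[442. 453.]
 [479. 427.]]
top 0.001 -0.0425 [[300. 277.]
 [280. 336.]]
top 0.001 0.0425 [[ 92. 207.]
 [ 70. 265.]]
top -0.03 -0.0425 [[268. 286.]
 [247. 346.]]
top -0.03 0.0425 [[ 54. 213.]
 [ 32. 273.]]
```

View pics/c5.png

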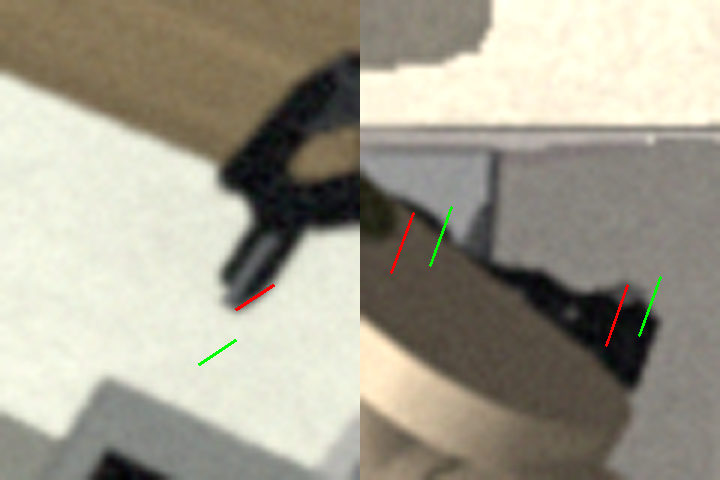

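Both cameras agree that the real fingertips sit about 28–30 mm short of the reported pose along the tool axis. So I'll raise, reopen and go about 28 mm lower, watching the force.

Call:
step_arm:
  targets:
    - [0,0,-2,0,0,0,1]
    - [0,0,-3,0,0,0,-1]
    - [0,0.3,-3,0,0,0,-1]
    - [0,0.3,-3,0,0,0,-1]
    - [0,0.3,-3,0,0,0,-1]
    - [0,0.3,-3,0,0,0,-1]
    - [0,0.3,-2,0,0,0,-1]
    - [0,0.3,0,0,0,0,-1]

```text
time: 6.3
eef_pos: [0.6733, 0.0288, 0.1458]
orientation: [2.215, 2.226, 0.002]
ft_force: [0.2, 0.4, 0.4]
opening: 1.0
gripper_force: 0.0
```

Call:
step_arm:
  targets:
    - [0,0,0.6,0,0,0,-1]
    - [0,0,1.2,0,0,0,-1]
    - [0,0,1.8,0,0,0,-1]
    - [0,0,2.2,0,0,0,-1]
    - [0,0,2.4,0,0,0,-1]

```text
time: 6.8
eef_pos: [0.6728, 0.0288, 0.1214]
orientation: [2.216, 2.227, 0.0]
ft_force: [0.3, -0.4, 0.2]
opening: 1.0
gripper_force: 0.0
```

Call:
step_arm:
  targets:
    - [0,0,0.4,0,0,0,-1]
    - [0,0,0.4,0,0,0,0]
    - [0,0,0.4,0,0,0,0.5]
    - [0,0,0.4,0,0,0,0.7]
    - [0,0,0.4,0,0,0,1]
    - [0,0,0.4,0,0,0,1]
    - [0,0,0.4,0,0,0,1]
    - [0,0,0.4,0,0,0,1]
  grip_force: 80

```text
time: 7.6
eef_pos: [0.6731, 0.0289, 0.1178]
orientation: [2.215, 2.227, 0.001]
ft_force: [2.0, 0.5, 1.4]
opening: 0.084
gripper_force: 78.0
```

Call:
step_arm:
  targets:
    - [0,0,-0.5,0,0,0,1]
    - [0,0,-1.5,0,0,0,1]
    - [0,0,-3,0,0,0,1]
    - [0,0,-4.5,0,0,0,1]
    - [0,0,-6,0,0,0,1]
    - [0,0,-7.5,0,0,0,1]
    - [0,0,-8.5,0,0,0,1]
    - [0,0,-9,0,0,0,1]

```text
time: 8.4
eef_pos: [0.6729, 0.0288, 0.2086]
orientation: [2.215, 2.226, 0.001]
ft_force: [0.4, -0.5, -4.6]
opening: 0.088
gripper_force: 78.1
```

```bash
python3 -c "
from h import *
plan((.505,-.296,.208),y=(1,0,0))
for c in('top','scene'):
    cv2.imwrite(f'pics/{c}3.png',grab_frame(c)) 
    print(nets.landmark_of(c,'handle')[:1],nets.landmark_of(c,'canister')[:1])
print(proj('scene',(r.get_obs()['eef_pos']+np.array([0,0,.033]))))
"
```

```text
t 8.4 at [0.6729 0.0288 0.2086] q [-0.13  0.66  0.99 -0.    1.49 -0.14] F [ 0.4 -0.5 -4.6] op 0.088 gf 78.1
row [-32.4  -16.95   0.05] [0.001 0.    0.005]
[{'uv': [170.3, 204.0], 'confidence': 0.19}] []
[{'uv': [195.8, 213.7], 'confidence': 0.94}] [{'uv': [200.8, 247.3], 'confidence': 0.97}]
[[196.43608452 213.26490519]]
```

Call:
step_arm:
  targets:
    - [-1,-0.5,0,0,0,0,1]
    - [-3,-1.6,0,0,0,0,1]
    - [-5.5,-2.9,0,0,0,0,1]
    - [-8.5,-4.4,0,0,0,0,1]
    - [-11.5,-6,0,0,0,0,1]
    - [-14.5,-7.6,0,0,0,0,1]
    - [-17,-8.9,0,0,0,0,1]
    - [-19,-9.9,0,0,0,0,1]

```text
time: 9.5
eef_pos: [0.5733, -0.1637, 0.2075]
orientation: [-2.217, -2.225, 0.001]
ft_force: [1.1, 0.5, -4.7]
opening: 0.086
gripper_force: 78.1
```

Call:
step_arm:
  targets:
    - [-2,-1,0,0,0,0,1]
    - [-4.5,-2.4,0,0,0,0,1]
    - [-7,-3.7,0,0,0,0,1]
    - [-9.5,-5,0,0,0,0,1]
    - [-11.5,-6,0,0,0,0,1]
    - [-12.8,-6.7,0,0,0,0,1]
    - [-13.4,-7,0,0,0,0,1]
    - [-13.4,-7,0,0,0,0,1]

```text
time: 10.3
eef_pos: [0.5051, -0.2964, 0.2075]
orientation: [-2.217, -2.226, -0.0]
ft_force: [-1.2, -0.8, -4.6]
opening: 0.088
gripper_force: 78.1
```

```bash
python3 -c "
from h import *
plan((.505,-.296,.101),y=(1,0,0))
o=r.get_obs()['eef_pos']
for c in('top','scene'):
    cv2.imwrite(f'pics/{c}4.png',grab_frame(c)) 
    h=nets.landmark_of(c,'handle')[:1];k=nets.landmark_of(c,'canister')[:1];print(c,h,k)
    if h: print(atz(c,h[0]['uv'],o[2]+.033))
    if k: print(atz(c,k[0]['uv'],o[2]+.033-.125))
"
```

```text
t 10.3 at [ 0.5051 -0.2964  0.2075] q [-0.73  0.45  1.32  0.    1.37 -0.73] F [-1.2 -0.8 -4.6] op 0.088 gf 78.1
row [ 4.000e-02 -1.000e-02  1.065e+01] [-0.    -0.     0.004]
top [] [{'uv': [380.7, 143.2], 'confidence': 0.55}]
[ 0.62172669 -0.25874571  0.11547731]
scene [{'uv': [146.5, 109.0], 'confidence': 0.69}] [{'uv': [153.0, 143.7], 'confidence': 0.63}]
[ 0.50879638 -0.28993219  0.24047731]
[ 0.50987854 -0.29435247  0.11547731]
```

Call:
step_arm:
  targets:
    - [0,0,1.5,0,0,0,1]
    - [0,0,3.5,0,0,0,1]
    - [0,0,5.5,0,0,0,1]
    - [0,0,7.5,0,0,0,1]
    - [0,0,9,0,0,0,1]
    - [0,0,9.9,0,0,0,1]
    - [0,0,10.2,0,0,0,1]
    - [0,0,10.4,0,0,0,1]

```text
time: 11.4
eef_pos: [0.5058, -0.2961, 0.1039]
orientation: [2.215, 2.227, 0.0]
ft_force: [-0.3, 0.3, -4.5]
opening: 0.09
gripper_force: 77.9
```

Call:
step_arm:
  targets:
    - [0,0,0.15,0,0,0,1]
    - [0,0,0.25,0,0,0,1]
    - [0,0,0.3,0,0,0,1]
    - [0,0,0.3,0,0,0,1]

```text
time: 11.8
eef_pos: [0.5055, -0.2961, 0.1007]
orientation: [2.216, 2.227, -0.0]
ft_force: [-0.1, 0.5, -5.1]
opening: 0.083
gripper_force: 77.9
```

Call:
step_arm:
  targets:
    - [0,0,0.1,0,0,0,1]
    - [0,0,0.15,0,0,0,1]
    - [0,0,0.2,0,0,0,1]
    - [0,0,0.2,0,0,0,1]

```text
time: 12.2
eef_pos: [0.5063, -0.2962, 0.1004]
orientation: [2.214, 2.225, 0.001]
ft_force: [-0.6, 2.6, 9.1]
opening: 0.082
gripper_force: 79.7
```

Contact with the mat (force now upward). Releasing.

Call:
step_arm:
  targets:
    - [0,0,-0.1,0,0,0,0.7]
    - [0,0,-0.1,0,0,0,0.3]
    - [0,0,-0.1,0,0,0,0]
    - [0,0,-0.1,0,0,0,-0.5]
    - [0,0,-0.1,0,0,0,-1]
    - [0,0,-0.1,0,0,0,-1]
    - [0,0,-0.1,0,0,0,-1]
    - [0,0,-0.5,0,0,0,-1]

```text
time: 13.0
eef_pos: [0.5052, -0.2958, 0.1032]
orientation: [-2.215, -2.226, 0.0]
ft_force: [-0.4, 0.3, 0.1]
opening: 0.997
gripper_force: 0.0
```

Call:
step_arm:
  targets:
    - [0,0,-1,0,0,0,-1]
    - [0,0,-3,0,0,0,-1]
    - [0,0,-6,0,0,0,-1]
    - [0,0,-9,0,0,0,-1]
    - [0,0,-12,0,0,0,-1]
    - [0,0,-15,0,0,0,-1]
    - [0,0,-17,0,0,0,-1]
    - [0,0,-17,0,0,0,-1]

```text
time: 13.8
eef_pos: [0.5061, -0.2965, 0.2773]
orientation: [2.211, 2.223, 0.001]
ft_force: [-0.4, -0.4, 0.5]
opening: 1.002
gripper_force: 0.0
```

```bash
python3 -c "
from h import *
for c in('top','scene'):
    cv2.imwrite(f'pics/{c}5.png',grab_frame(c)) 
    h=nets.landmark_of(c,'handle')[:1];k=nets.landmark_of(c,'canister')[:1];print(c,h,k)
    if h: print(atz(c,h[0]['uv'],.133))
    if k: print(atz(c,k[0]['uv'],.008))
plan((.545,.317,.25),y=(-.2,.98,0))
plan((.545,.317,.25),y=(.98,.2,0))
"
```

```text
top [] [{'uv': [163.6, 180.6], 'confidence': 0.22}]
[0.55334558 0.32456657 0.008     ]
scene [{'uv': [152.1, 138.0], 'confidence': 0.92}] [{'uv': [160.5, 174.3], 'confidence': 0.92}]
[ 0.50655568 -0.29721615  0.133     ]
[ 0.52002888 -0.27747189  0.008     ]
t 14.1 at [ 0.5052 -0.2958  0.2725] q [-0.73  0.42  1.2   0.    1.52 -0.73] F [0.  0.3 0.6] op 1.003 gf 0.0
row [61.26  4.29  2.33] [ 0.    -0.002 -1.767]
t 14.1 at [ 0.5052 -0.2958  0.2725] q [-0.73  0.42  1.2   0.    1.52 -0.73] F [0.  0.3 0.6] op 1.003 gf 0.0
row [61.26  4.29  2.33] [-0.001 -0.001 -0.196]
```

The canister stands on the mat within a few mm of its centre. Now over to the tall tube.

Call:
step_arm:
  targets:
    - [2,0.2,0,0,0,-0.08,-1]
    - [6,0.5,0,0,0,-0.2,-1]
    - [10,0.8,0,0,0,-0.32,-1]
    - [14,1,0,0,0,-0.44,-1]
    - [18,1.3,0,0,0,-0.56,-1]
    - [22,1.6,0,0,0,-0.68,-1]
    - [26,1.9,0,0,0,-0.8,-1]
    - [30,2.1,0,0,0,-0.9,-1]

```text
time: 14.9
eef_pos: [0.5246, 0.0058, 0.273]
orientation: [-1.02, -2.971, 0.0]
ft_force: [0.7, -0.1, 0.9]
opening: 0.998
gripper_force: 0.0
```

```bash
python3 -c "
from h import *
plan((.545,.317,.22),y=(-.2,.98,0))
"
```

```text
t 14.9 at [0.5246 0.0058 0.273 ] q [-0.21  0.28  1.4  -0.    1.46 -1.12] F [ 0.7 -0.1  0.9] op 0.998 gf 0.0
row [17.5  25.82  5.3 ] [-0.    -0.001 -0.863]
```

Call:
step_arm:
  targets:
    - [2.2,3.2,0,0,0,-0.11,-1]
    - [4.6,6.8,0,0,0,-0.23,-1]
    - [7,10.3,0,0,0,-0.35,-1]
    - [9.5,14,1,0,0,-0.47,-1]
    - [12,17.7,2,0,0,-0.6,-1]
    - [14.4,21.2,3.5,0,0,-0.72,-1]
    - [16.5,24.3,4.8,0,0,-0.82,-1]
    - [17.5,25.8,5.3,0,0,-0.86,-1]

```text
time: 15.7
eef_pos: [0.5456, 0.3176, 0.2181]
orientation: [0.313, -3.123, 0.001]
ft_force: [0.1, 0.1, -0.1]
opening: 0.997
gripper_force: 0.0
```

```bash
python3 -c "
from h import *
for q in('tall_tube','tube_mid'):
    d=nets.landmark_of('scene',q)[:2];print(d,[atz('scene',e['uv'],{'tall_tube':.01,'tube_mid':.0675}[q]) for e in d])
plan((.545,.317,.077),y=(-.2,.98,0))
im=grab_frame('scene');cv2.imwrite('pics/scene6.png',im)
cv2.imwrite('pics/c6.png',cv2.resize(im[180:310,290:390],None,fx=4.5,fy=4.5,interpolation=cv2.INTER_CUBIC))
"
```

```text
[{'uv': [329.5, 297.3], 'confidence': 0.88}, {'uv': [225.4, 168.5], 'confidence': 0.66}] [array([0.54726347, 0.31524101, 0.01      ]), array([ 0.38515341, -0.14168944,  0.01      ])]
[{'uv': [335.2, 284.7], 'confidence': 0.86}] [array([0.54152943, 0.31630182, 0.0675    ])]
t 15.8 at [0.546  0.3166 0.2189] q [ 0.34  0.55  1.14  0.    1.45 -1.43] F [ 0.9 -1.4 -0.3] op 1.0 gf 0.0
row [ 0.05  0.06 14.19] [-0.    -0.003 -0.005]
```

View pics/c6.png

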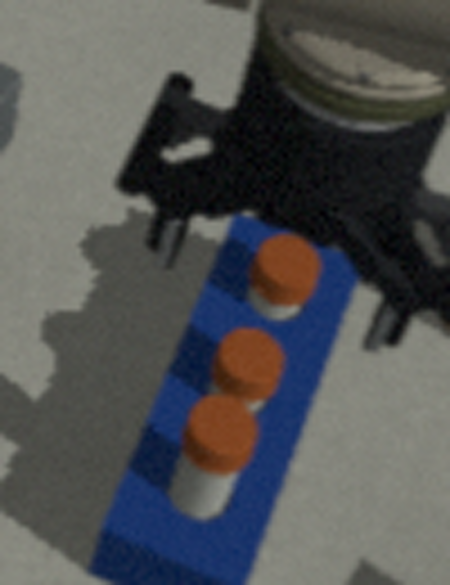

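```bash
python3 -c "
from h import *
for X in((.546,.3166,.218),(.546,.3166,.247),(.546,.3166,.105),(.546,.3166,.125),(.536,.3166,.125),(.546,.3266,.125)): print(X,(proj('scene',X)[0]-[290,180])*4.5)
"
```

```text
(0.546, 0.3166, 0.218) [255.91904901 323.22479019]
(0.546, 0.3166, 0.247) [268.65492118 288.46876646]
(0.546, 0.3166, 0.105) [212.14149203 442.88307214]
(0.546, 0.3166, 0.125) [219.28226152 423.34491801]
(0.536, 0.3166, 0.125) [229.79438236 408.77773008]
(0.546, 0.3266, 0.125) [237.46138109 435.00179684]
```

The open fingers straddle the rack symmetrically (tips (170,262) and (380,345)), and the cap (223,422) matches the projected tube axis. Descending.

Call:
step_arm:
  targets:
    - [0,0,2,0,0,0,-1]
    - [0,0,5,0,0,0,-1]
    - [0,0,8,0,0,0,-1]
    - [0,0,10.5,0,0,0,-1]
    - [0,0,12.5,0,0,0,-1]
    - [0,0,13.6,0,0,0,-1]
    - [0,0,14.2,0,0,0,-1]
    - [0,0,14.2,0,0,0,-1]

```text
time: 16.65
eef_pos: [0.547, 0.3145, 0.0788]
orientation: [-0.303, 3.127, -0.0]
ft_force: [0.7, 0.6, -0.2]
opening: 1.0
gripper_force: 0.0
```

Call:
step_arm:
  targets:
    - [0,0,0,0,0,0,-0.4]
    - [0,0,0,0,0,0,0]
    - [0,0,0,0,0,0,0.2]
    - [0,0,0,0,0,0,0.5]
    - [0,0,0,0,0,0,1]
    - [0,0,0,0,0,0,1]
    - [0,0,0,0,0,0,1]
    - [0,0,0,0,0,0,1]
  grip_force: 40

```text
time: 17.45
eef_pos: [0.547, 0.3153, 0.0791]
orientation: [-0.304, 3.126, 0.001]
ft_force: [-1.1, 0.1, 5.1]
opening: 0.382
gripper_force: 39.7
```

Call:
step_arm:
  targets:
    - [0,0,-1,0,0,0,1]
    - [0,0,-3,0,0,0,1]
    - [0,0,-5,0,0,0,1]
    - [0,0,-7.5,0,0,0,1]
    - [0,0,-10,0,0,0,1]
    - [0,0,-12.5,0,0,0,1]
    - [0,0,-14.5,0,0,0,1]
    - [0,0,-15,0,0,0,1]

```text
time: 18.25
eef_pos: [0.5472, 0.3152, 0.2311]
orientation: [-0.304, 3.123, 0.001]
ft_force: [0.1, 0.8, -0.1]
opening: 0.383
gripper_force: 39.7
```

```bash
python3 -c "
from h import *
o=r.get_obs();p=np.array(o['eef_pos']);zt=Ro.from_rotvec(o['orientation']).as_matrix()[:,2]
im=grab_frame('scene');cv2.imwrite('pics/scene7.png',im)
for q in('tall_tube','tube_mid'):
    d=nets.landmark_of('scene',q)[:2];print(q,d)
for s in (.0115,.069): print('exp',proj('scene',p-.0335*zt+ (.112-.0675+ (s-.0115))*zt))
plan((.637,.0355,.30),y=(0,1,0),z=(.5,0,-.866))
"
```

```text
tall_tube [{'uv': [339.0, 262.8], 'confidence': 0.88}, {'uv': [152.2, 135.8], 'confidence': 0.7}]
tube_mid [{'uv': [344.3, 249.2], 'confidence': 0.65}, {'uv': [222.8, 169.0], 'confidence': 0.39}]
exp [[346.14391293 251.32915129]]
exp [[340.95700545 265.63666914]]
t 18.4 at [0.5464 0.3149 0.2276] q [ 0.34  0.55  1.12 -0.    1.47 -1.43] F [-1.  -0.2 -1.2] op 0.378 gf 39.7
row [ -3.49 -29.17  -7.23] [ 0.05  -0.523  0.19 ]
```

The tube is out and held; its middle is 11 mm ahead of the TCP along the tool axis. Carry it over to above the view point while tilting.

Call:
step_arm:
  targets:
    - [-0.2,-2,-1.5,0,-0.03,0.01,1]
    - [-0.7,-5.5,-3,0.01,-0.1,0.03,1]
    - [-1.2,-9.5,-4.5,0.02,-0.18,0.06,1]
    - [-1.7,-13.5,-5.5,0.02,-0.26,0.09,1]
    - [-2.2,-18,-6.2,0.03,-0.34,0.12,1]
    - [-2.7,-22.5,-6.8,0.04,-0.42,0.15,1]
    - [-3.2,-26.5,-7.2,0.05,-0.48,0.18,1]
    - [-3.5,-29.2,-7.2,0.05,-0.52,0.19,1]

```text
time: 19.2
eef_pos: [0.6372, 0.0329, 0.2994]
orientation: [0.004, 2.62, -0.0]
ft_force: [0.8, 0.4, -0.7]
opening: 0.379
gripper_force: 39.8
```

```bash
python3 -c "
from h import *
plan((.631,.0355,.22),y=(0,1,0),z=(.5,0,-.866))
im=grab_frame('scene')
o=r.get_obs();p=np.array(o['eef_pos']);zt=Ro.from_rotvec(o['orientation']).as_matrix()[:,2]
for q in('tall_tube','tube_mid'): print(q,nets.landmark_of('scene',q)[:2])
print('toolhyp',proj('scene',[p+.0689*zt,p+.0114*zt]));print('worldhyp',proj('scene',[p+[0,0,.028]+.0969*zt,p+[0,0,.028]+.0394*zt]))
"
```

```text
t 19.2 at [0.6372 0.0329 0.2994] q [-0.17  0.24  1.48  0.1   0.91 -1.78] F [ 0.8  0.4 -0.7] op 0.379 gf 39.8
row [4.5  0.25 6.57] [-0.001 -0.002 -0.003]
tall_tube [{'uv': [197.2, 213.3], 'confidence': 0.74}, {'uv': [152.4, 137.2], 'confidence': 0.35}]
tube_mid [{'uv': [207.8, 186.4], 'confidence': 0.63}]
toolhyp [[197.13040651 213.65543137]
 [204.74150451 190.11541781]]
worldhyp [[192.36837997 216.9004256 ]
 [199.93220121 193.18096025]]
```

Vision confirms the offset runs along the tool axis (foot seen at (197.2,213.3), predicted (197.1,213.7)). Going down in front of the panel.

Call:
step_arm:
  targets:
    - [1,0.1,1.2,0,0,0,1]
    - [2.2,0.2,3,0,0,0,1]
    - [3.4,0.25,5,0,0,0,1]
    - [4.5,0.25,6.6,0,0,0,1]
    - [4.5,0.25,6.6,0,0,0,1]

```text
time: 19.85
eef_pos: [0.6296, 0.0393, 0.2172]
orientation: [-0.001, 2.627, 0.003]
ft_force: [-0.0, 0.3, 0.5]
opening: 0.379
gripper_force: 39.8
```

```bash
python3 -c "
from h import *
plan((.631,.0355,.153),y=(0,1,0),z=(.5,0,-.866))
for c in('scene',):
  for q in('panel','stand','canister'): print(q,nets.landmark_of(c,q)[:1])
"
```

```text
t 19.85 at [0.6296 0.0393 0.2172] q [-0.16  0.29  1.63  0.12  0.72 -1.8 ] F [-0.   0.3  0.5] op 0.379 gf 39.8
row [ 3.04 -0.39  5.66] [ 0.002 -0.009  0.   ]
panel [{'uv': [234.6, 221.6], 'confidence': 0.93}]
stand [{'uv': [216.9, 261.3], 'confidence': 0.66}]
canister [{'uv': [158.8, 168.3], 'confidence': 0.77}]
```

Call:
step_arm:
  targets:
    - [0.6,-0.1,1.1,0,0,0,1]
    - [1.3,-0.2,2.4,0,0,0,1]
    - [2,-0.3,3.7,0,0,0,1]
    - [2.6,-0.4,4.9,0,0,0,1]
    - [3,-0.4,5.6,0,0,0,1]
    - [3,-0.4,5.6,0,0,0,1]
    - [3,-0.4,5.6,0,0,0,1]
    - [3,-0.4,5.6,0,0,0,1]

```text
time: 20.8
eef_pos: [0.6335, 0.0339, 0.1583]
orientation: [0.0, 2.619, 0.001]
ft_force: [0.6, 0.4, -0.4]
opening: 0.384
gripper_force: 39.8
```

```bash
python3 -c "
from h import *
plan((.631,.0355,.153),y=(0,1,0),z=(.5,0,-.866))
o=r.get_obs();p=np.array(o['eef_pos']);zt=Ro.from_rotvec(o['orientation']).as_matrix()[:,2]
for c in('scene','top'):
  cv2.imwrite(f'pics/{c}8.png',grab_frame(c))
  for q in('tall_tube','tube_mid','canister'): print(c,q,nets.landmark_of(c,q)[:1])
print(proj('scene',[p+.0689*zt,p+.0114*zt]),proj('scene',[(.637,.0355,.143)]))
a=cv2.imread('pics/scene8.png')[90:290,100:300];cv2.imwrite('pics/c8.png',cv2.resize(a,(600,600),interpolation=cv2.INTER_CUBIC))
"
```

```text
t 20.8 at [0.6335 0.0339 0.1583] q [-0.17  0.36  1.7   0.15  0.57 -1.85] F [ 0.6  0.4 -0.4] op 0.384 gf 39.8
row [0.48 0.16 0.33] [ 0.    -0.001 -0.   ]
scene tall_tube [{'uv': [203.5, 249.1], 'confidence': 0.77}]
scene tube_mid [{'uv': [210.7, 226.6], 'confidence': 0.6}]
scene canister [{'uv': [159.2, 172.2], 'confidence': 0.67}]
top tall_tube [{'uv': [264.3, 131.1], 'confidence': 0.49}]
top tube_mid [{'uv': [139.8, 271.8], 'confidence': 0.7}]
top canister [{'uv': [390.1, 190.3], 'confidence': 0.79}]
[[204.4149263  248.75197281]
 [211.32520117 228.69441135]] [[212.6184471  229.74998742]]
```

View pics/c8.png

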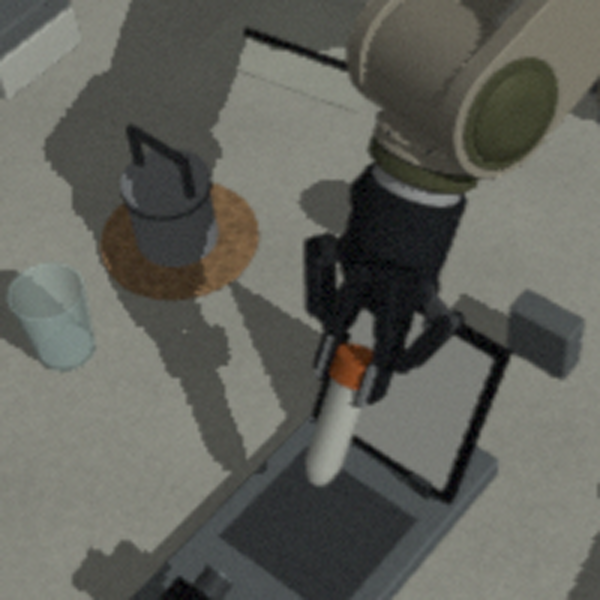

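The canister stands upright on the mat (crop (175,215)). The tube is held cap up in front of the panel (foot (320,475)) and touches nothing. One small correction, a pause to settle, then hand in.

Call:
step_arm:
  targets:
    - [0.2,0,0.15,0,0,0,1]
    - [0.4,0.1,0.3,0,0,0,1]
    - [0.4,0.1,0.3,0,0,0,1]
    - [0.4,0.1,0.3,0,0,0,1]
    - [0.4,0.1,0.3,0,0,0,1]
    - [0.4,0.1,0.3,0,0,0,1]
    - [0.4,0.1,0.3,0,0,0,1]
    - [0.4,0.1,0.3,0,0,0,1]

```text
time: 22.0
eef_pos: [0.6312, 0.0349, 0.1528]
orientation: [0.0, 2.62, 0.001]
ft_force: [0.0, 0.0, -0.1]
opening: 0.381
gripper_force: 39.8
```

```bash
python3 -c "
from h import *
plan((.631,.0355,.153),y=(0,1,0),z=(.5,0,-.866))
f=proj('top',(.6658,.0355,.093));print(f)
print(r.hand_in())
"
```

```text
t 22.0 at [0.6312 0.0349 0.1528] q [-0.17  0.36  1.71  0.16  0.56 -1.85] F [ 0.   0.  -0.1] op 0.381 gf 39.8
row [ 0.01  0.06 -0.02] [ 0.001 -0.002 -0.   ]
[[266.47416664 131.07162194]]
the job is handed in; nothing more can be done
None
```

I handed the job in at 22 s, with the canister standing let go on the mat and the tall tube held still, cap up, at the view point in front of the panel; no verdict was returned. The first grasp closed above the handle because the fingers sit about 28 mm short of the reported position; I allowed for that, and the second grasp held.

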